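# Set a stone mill's fineness knob and lock it

## Robot

A 6-joint arm with a two-finger parallel gripper is mounted at the origin on the work surface. World frame = base frame: x ahead of the robot, y to its left, z up, the work surface at z = 0. Lengths are in m, angles in rad, forces in N, time in s.
With the tool pointing down it reaches from about 0.4 to 0.825 m from the base axis. Payload 7 kg.
Tool frame: the origin (TCP) lies at the very end of the fingers, on their centre line; the grasp point (between the pads) lies 19 mm behind it; z points along the fingers, y is the line along which they close (so a half turn about z gives the same grasp; the last joint's range is limited). The gripper opens to 85 mm and grips with 20 to 120 N. Pads are 22 mm wide; open, the fingers measure 114 mm over their backs; the gripper's body (76 mm by 85 mm) begins 54 mm behind the grasp point. The pads swing forward as they close: fully open they stand 13 mm farther back than shut.
Start: joints at [-0.906, 0.359, 0.012, 0, -1.224, -0.288], TCP at [0.248, -0.628, 0.203] pointing down, gripper open.
Joint ranges: [-3.07, 3.07], [-1.43, 2.12], [-1.02, 1.25], [-3.03, 1.67], [-3.05, -0], [-3.03, 3.03]. Speed limits (rad/s): [2.39, 2.39, 3.01, 3.14, 3.14, 3.14].

## Interface

Orientations are given as a unit quaternion [x, y, z, w].
In Python, from workcell import r gives the robot as it stands. Calls block until the motion is done:
- r.movep(position, orientation): joint-space move of the TCP to a pose.
- r.move_straight(position, frame=None, feed=0.15): straight line of the TCP; frame=None keeps the orientation; feed is the mean speed in m/s.
- r.movej(angles): joint-space move.
- r.let_go() and r.close(grasp_force=None): open the fingers fully, or close them until they stop; grasp_force is the grip in N (None keeps the last).
- r.wait(seconds).
- r.ik(position, orientation): joint angles nearest the present ones, or None.
- r.get_obs(): the state.
- r.snapshot(name): name is "side" or "top" or "wrist"; returns a dict with "color" (420x560x3 uint8, red, green, blue), "z_map" (420x560 float32, m along the optical axis (not along the pixel's ray), 0 where there is no reading), "fx", "fy", "cx", "cy" (pixels), "R" (3x3) and "t" (3): a world point X has camera coordinates R X + t; the wrist camera has in their place "mount" (4x4, takes a point from camera to tool coordinates, whose origin is the TCP and whose axes are the flange's). Camera axes: x right, y down, z forward; pixel columns grow to the right and rows downward; lengths in m; the calibration is good to about 2 mm. A picture is of the moment at which its call begins: read the wrist's pose just before it.
A pose or a line that the arm cannot do raises r.PlanningError and nothing moves.
- r.job_done(): hands the job in; it is judged then, once.
The state is a dict: "time_s": time; "joints": joint angles; "dq": joint speeds; "tau": joint torques, N m; "tcp_pos": TCP position; "orientation": TCP orientation; "ft_force": force on the tool from outside, world axes, zero at the start; "ft_torque": the same for the moment, N m; "opening": finger opening in m; "gripper_force": force on a finger pad.
Only numpy, scipy, OpenCV 4.12 (cv2) and the standard library are available. Lean on these libraries where they do the work, as an engineer would, in place of code of your own. Each camera call takes 0.05 s, during which the arm holds its last target. There are 200 camera calls.

## Task

Turn the big black fineness knob on top of the stone mill clockwise until its pointer nose lines up with the one long mark on the scale plate. Then turn the steel lock ring above it clockwise by its bar until it is firmly finger-tight, about 0.5 N m, without forcing it. Let go with the pointer still on the long mark, and leave the other things on the table where they stand.

Things in the scene. Friction and masses are not known exactly. Their poses are not given: they have to be found in the camera images.
- mill: The stone mill, fixed on the table: white motor housing 205 x 190 mm, on it a round steel head 172 mm wide with its flat top 163 mm up. Origin: centre of the underside, z up. On its vertical axis, from below: scale plate, black knob, thin washer, lock ring. Its front, with the spout, is its -x; the hopper (100 mm wide, 184 mm high) stands 142 mm behind the axis, at +x.
- grind_knob (a joint): Angle of the black fineness knob in rad, growing clockwise seen from above; end stops at 0 and 3.49, pointer on the long mark at 3.14. It turns about the mill's vertical axis with 0.12 N m of friction and stays where it is left; turning the ring does not drag it along.
- pointer_tip (a point): The tip of the pointer nose, 37 mm from the mill's axis and 168 mm above the table, at the foot of the black knob.
- long_mark (a point): The inner end of the one long mark (17 mm, the others are 8 mm and stand every 20 degrees) engraved on the light metal scale plate around the knob: 37 mm from the mill's axis, at the mill's side, 100 degrees counterclockwise from its +x seen from above, 163.5 mm above the table.
- knob_mid (a point): On the mill's axis at half the height of the black fluted knob, 177.5 mm above the table. The knob is 56 mm in diameter and 25 mm high (165 to 190 mm above the table), with a 62 mm skirt on its lowest 6 mm, from which the pointer nose sticks out. A grip across it is 56 mm wide, any way round.
- lock_ring: Steel lock ring, loose at the start; origin: centre of its underside, x along its bar. Turned clockwise it goes down 2.8 mm per rad, almost free for 0.2 to 1.6 rad (varies), then meets the washer; the torque climbs from 0 by about 1.5 N m per rad. Tight from 0.35 N m; over 0.9 the thread is damaged. It stays tight when let go. Stopped after quick steps over 0.05 rad, the torque felt may sink to 0.
- ring_bar (a point): Centre of the bar grip on the lock ring, on the mill's axis, 21 mm above the ring's underside (215 to 218 mm above the table at the start). The bar is 48 mm long, 9 mm thick and 18 mm high, so its top is 224 to 227 mm up; it stands on the knurled ring, 44 mm in diameter and 12 mm high, whose underside lies 194 to 197 mm above the table.
- flour_bowl: Steel bowl, 110 mm in diameter and 45 mm high, in front of the mill under its spout. Origin: centre of its underside.
- tumbler: Glass tumbler, 70 mm in diameter and 115 mm high, beside the mill. Origin: centre of its underside.
- silicone_lid: Hard grey silicone lid lying flat, 120 mm in diameter, 24 mm high at its grip, on the mill's other side. Origin: centre of its underside.
- spice_jar: Amber glass jar with a steel cap, 56 mm in diameter and 95 mm high. Origin: centre of its underside.
- tiffin: Two-tier round steel tiffin with side latches and a bow handle, 131 mm in diameter and 168 mm high. Origin: centre of its underside.
- snack_box: Pink plastic snack box, 121 x 161 mm and 65 mm high. Origin: centre of its underside.
- serving_spoon: Steel spoon lying flat. Origin: on its handle's underside.

How it is judged:
By the outcome, as a careful person would: the job done as asked, in the order asked, and still so for the second after the job is handed in, with the robot touching nothing.
It also fails if it takes over 64 s, if anything falls off the work surface, if the arm or the gripper's body presses on something with over 40 N, if the wrist force passes 120 N, or if a joint passes its speed limit or range.

## Working session

There is one attempt and no reset: what is moved stays moved. The work goes in short steps, each a Python script; the robot and the scene stay as the last script left them, time stands still between calls to the robot, and variables do not carry over. Pictures are saved under pics/ and viewed, at most 10 in all, crops included, and the job is handed in when it is done.

```bash
mkdir -p pics; ls; python3 - <<'E'
from workcell import r
import cv2,numpy as np
for n in("top","side"):
    s=r.snapshot(n); np.savez(f"{n}.npz",**s); cv2.imwrite(f"pics/{n}0.png",s["color"][...,::-1])
    print(n,s["fx"],s["fy"],s["cx"],s["cy"],s["R"].round(3).tolist(),s["t"])
o=r.get_obs();print(o)
E
```

```text
pics
top 439.0218863371298 439.0218863371298 275.4604088325907 213.61576398954185 [[-0.026, -1.0, 0.006], [-0.996, 0.025, -0.087], [0.087, -0.008, -0.996]] [-0.01049506  0.51695751  1.17946769]
side 456.2125794925904 456.2125794925904 279.0118742423554 200.98413990401153 [[-0.869, -0.495, -0.008], [-0.25, 0.453, -0.855], [0.427, -0.741, -0.518]] [0.44655027 0.27154047 1.10239143]
{'time_s': 0.1, 'joints': array([-9.05923750e-01,  3.59301880e-01,  1.11494270e-02, -2.69009904e-04,
       -1.22409684e+00, -2.88128533e-01]), 'dq': array([ 0.00081772, -0.00230612,  0.00225849,  0.00133806,  0.00031897,
       -0.00057475]), 'tau': array([-1.12574526e-03, -5.84762943e+01,  2.94109225e+01,  6.95456699e+00,
       -3.16751248e-03,  3.58199923e-07]), 'tcp_pos': array([ 0.24813366, -0.62723524,  0.20177272]), 'orientation': array([-1.87214927e-01,  9.82318700e-01,  7.03562998e-04, -2.20836280e-04]), 'ft_force': array([-0.45996519, -1.36834072, -0.33047707]), 'ft_torque': array([0.02500448, 0.03452738, 0.01167752]), 'gripper_force': 0.0, 'opening': 0.08541389954458448}
```

View pics/top0.png

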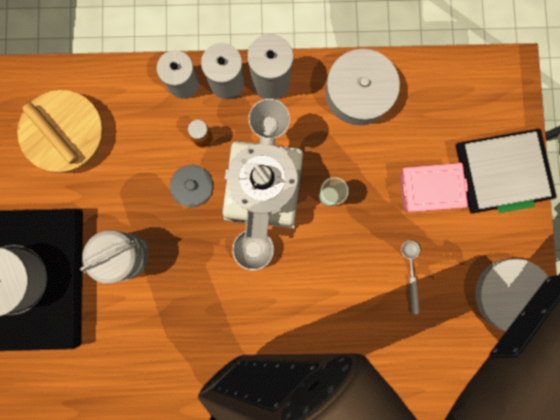

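View pics/side0.png

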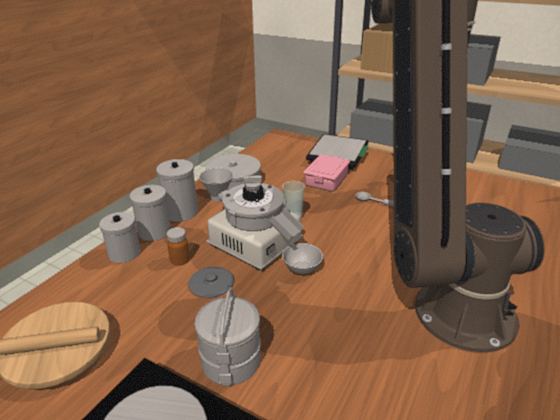

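The top view shows the knob and ring at about (262,177), the hopper at (269,119), the bowl at (253,250), the tumbler at (334,191) and the lid at (191,186). The side view agrees. Next I'll cast rays to find the mill and enlarge the knob.

```bash
cat > h.py <<'E'
import numpy as np,cv2
from scipy.spatial.transform import Rotation as Ro
def ray(s,u,v,z,R=None,t=None):
    R=s["R"] if R is None else R; t=s["t"] if t is None else t
    d=R.T@np.array([(u-s["cx"])/s["fx"],(v-s["cy"])/s["fy"],1]); c=-R.T@t
    return c+d*(z-c[2])/d[2]
def down(a): # tool pointing down, closing axis y at world angle a
    y=np.array([np.cos(a),np.sin(a),0]); z=np.array([0,0,-1.]); x=np.cross(y,z)
    return Ro.from_matrix(np.stack([x,y,z],1)).as_quat()
def wrist(r):
    o=r.get_obs(); s=r.snapshot("wrist")
    T=np.eye(4); T[:3,:3]=Ro.from_quat(o["orientation"]).as_matrix(); T[:3,3]=o["tcp_pos"]
    M=np.linalg.inv(T@s["mount"]); s["R"]=M[:3,:3]; s["t"]=M[:3,3]; return s
E
python3 - <<'E'
import numpy as np,cv2
from h import *
s=dict(np.load("top.npz"))
print("knob",ray(s,262,177,.2),"hopper",ray(s,269,119,.184),"tumbler",ray(s,334,190,.115),"lid",ray(s,191,186,.02))
c=s["color"][130:225,215:310,::-1]; cv2.imwrite("pics/topcrop.png",cv2.resize(c,(570,570),interpolation=cv2.INTER_CUBIC))
from workcell import r
print(r.snapshot("wrist")["mount"])
k=ray(s,262,177,.2)
for a in np.arange(-180,181,15):
    q=r.ik([k[0],k[1],.33],down(np.radians(a))); print(a,None if q is None else np.round(q,2))
E
```

```text
knob [0.58812484 0.00705532 0.2       ] hopper [ 0.73206226 -0.01282365  0.184     ] tumbler [ 0.56486052 -0.17331486  0.115     ] lid [0.59906695 0.20689551 0.02      ]
[[ 2.28962201e-04 -9.48936697e-01 -3.15466468e-01  8.11277541e-02]
 [ 9.99999940e-01  2.98705413e-04 -1.72729421e-04 -1.27717090e-04]
 [ 2.58140828e-04 -3.15466410e-01  9.48936709e-01 -1.71624407e-01]
 [ 0.00000000e+00  0.00000000e+00  0.00000000e+00  1.00000000e+00]]
-180 [ 0.34  0.16  0.03  0.   -1.44 -0.34]
-165 [ 0.34  0.16  0.03  0.   -1.44 -0.08]
-150 [ 0.34  0.16  0.03  0.   -1.44  0.18]
-135 [ 0.34  0.16  0.03  0.   -1.44  0.44]
-120 [ 0.34  0.16  0.03  0.   -1.44  0.7 ]
-105 [ 0.34  0.16  0.03  0.   -1.44  0.96]
-90 [ 0.34  0.16  0.03  0.   -1.44  1.23]
-75 [ 0.34  0.16  0.03  0.   -1.44  1.49]
-60 [ 0.34  0.16  0.03  0.   -1.44  1.75]
-45 [ 0.34  0.16  0.03  0.   -1.44  2.01]
-30 [ 0.34  0.16  0.03  0.   -1.44  2.27]
-15 [ 0.34  0.16  0.03  0.   -1.44  2.54]
0 [ 0.34  0.16  0.03  0.   -1.44  2.8 ]
15 None
30 [ 0.34  0.16  0.03  0.   -1.44 -2.96]
45 [ 0.34  0.16  0.03  0.   -1.44 -2.7 ]
60 [ 0.34  0.16  0.03  0.   -1.44 -2.44]
75 [ 0.34  0.16  0.03  0.   -1.44 -2.18]
90 [ 0.34  0.16  0.03  0.   -1.44 -1.91]
105 [ 0.34  0.16  0.03  0.   -1.44 -1.65]
120 [ 0.34  0.16  0.03  0.   -1.44 -1.39]
135 [ 0.34  0.16  0.03  0.   -1.44 -1.13]
150 [ 0.34  0.16  0.03  0.   -1.44 -0.87]
165 [ 0.34  0.16  0.03  0.   -1.44 -0.61]
180 [ 0.34  0.16  0.03  0.   -1.44 -0.34]
```

View pics/topcrop.png

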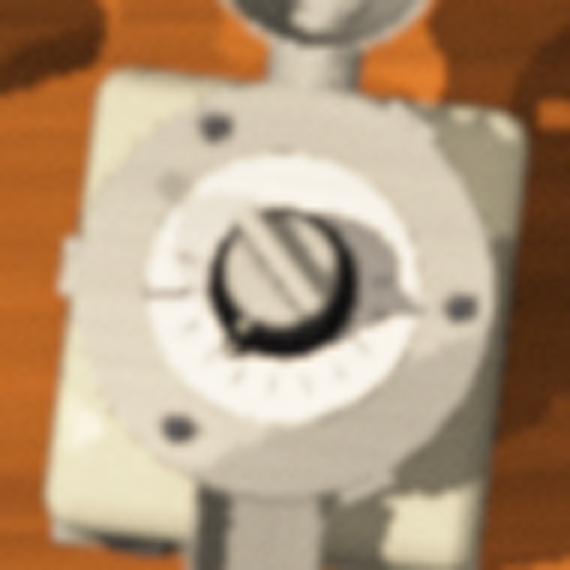

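The pointer nose is at crop (235,345) and the long mark at (165,293), to the left on the world +y side. The bar runs from (243,215) to (312,300), about 40° from world x. That leaves about 48° of clockwise turn. I'll go above and look from close by.

```bash
python3 - <<'E'
from workcell import r
from h import *
r.movep([.588,.007,.30],down(np.radians(6)))
o=r.get_obs();print(o["time_s"],o["tcp_pos"],o["joints"].round(3))
s=wrist(r); np.savez("w1.npz",**s); print(s["fx"],s["cx"],s["cy"])
for z in(.1635,.19,.226):
    X=s["R"]@np.array([.588,.007,z])+s["t"]; print(z,X[0]/X[2]*s["fx"]+s["cx"],X[1]/X[2]*s["fy"]+s["cy"])
cv2.imwrite("pics/w1.png",s["color"][...,::-1])
E
```

```text
2.8417 [0.58799357 0.00656642 0.29993633] [ 0.343  0.169 -0.026  0.    -1.376  2.902]
310.21970568196946 280.1482255719024 206.60753533837845
0.1635 280.15955952852534 186.28352278233484
0.19 280.1780594134499 193.38664812396965
0.226 280.2089619901108 205.2518503292063
```

View pics/w1.png

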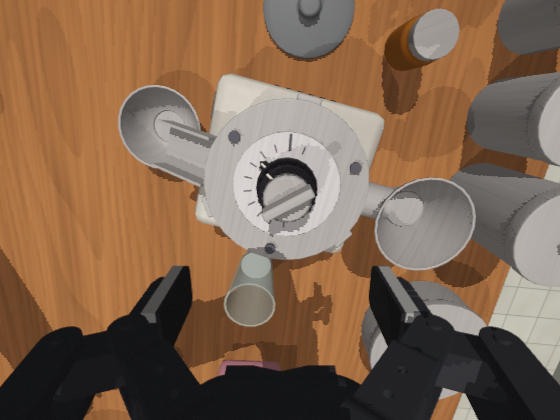

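The close view shows the white scale plate centred near (287,184), the long mark at (291,135–150), the nose tip near (262,163), and the bar from (262,216) to (314,196). I'll fit the plate now, and the pointer and mark directions from it.

```bash
python3 - <<'E'
from h import *
s=dict(np.load("w1.npz")); c=s["color"]
g=c.min(2)
m=((g>195)*255).astype(np.uint8); m[:, :200]=0; m[:,370:]=0; m[:110]=0;m[260:]=0
m=cv2.morphologyEx(m,cv2.MORPH_CLOSE,np.ones((7,7)))
cs=max(cv2.findContours(m,cv2.RETR_EXTERNAL,cv2.CHAIN_APPROX_NONE)[0],key=cv2.contourArea)
h=cv2.convexHull(cs)[:,0]
P=np.array([ray(s,u,v,.1635)[:2] for u,v in h])
(x,y),rad=cv2.minEnclosingCircle((P*1000).astype(np.float32))
A=np.c_[2*P,np.ones(len(P))]; f=np.linalg.lstsq(A,(P**2).sum(1),rcond=None)[0]
print("plate",x,y,rad,f[:2],np.sqrt(f[2]+f[:2]@f[:2]))
K=f[:2]
for n,u,v,z in(("mark",291,149,.1635),("markout",291,135,.1635),("nose",262,163,.168),("bar1",262,216,.226),("bar2",314,196,.226),("hop",427,224,.184)):
    p=ray(s,u,v,z)[:2]; d=p-K; print(n,p.round(4),np.hypot(*d).round(4),np.degrees(np.arctan2(d[1],d[0])).round(1))
v=c[115:255,215:365,::-1]; cv2.imwrite("pics/w1c.png",cv2.resize(v,None,fx=4,fy=4,interpolation=cv2.INTER_CUBIC))
E
```

```text
plate 592.9494018554688 8.17940616607666 54.126190185546875 [0.59382879 0.00779244] 0.054004795388870895
mark [0.5947 0.0458] 0.038 88.7
markout [0.5932 0.0592] 0.0514 90.8
nose [0.5676 0.0298] 0.0342 139.9
bar1 [ 0.5737 -0.0041] 0.0233 -149.5
bar2 [0.6149 0.0179] 0.0233 25.6
hop [ 0.7368 -0.0111] 0.1442 -7.5
```

View pics/w1c.png

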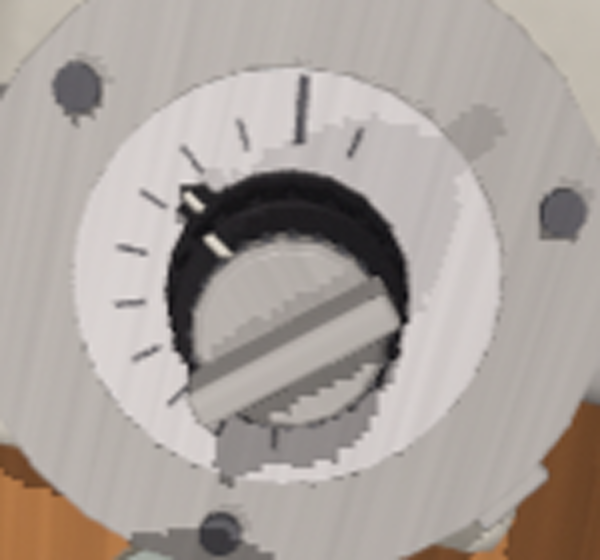

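Everything agrees: the plate radius is 54 mm, the mark is at about 90.5° and the nose at about 139.5°. The axis is at (0.5937, 0.0078), the hopper bears −7.5° and the bar about 28°. I'll grip the knob and turn it about 48°.

```bash
python3 - <<'E'
from workcell import r
from h import *
K=[.5937,.0078]
for n,u,v,z in(("mi",290.25,150.5,.1635),("mo",291.25,134,.1635),("nose",260.2,165,.168)):
    d=ray(dict(np.load("w1.npz")),u,v,z)[:2]-K; print(n,np.hypot(*d).round(4),np.degrees(np.arctan2(d[1],d[0])).round(1))
def st(n):
    o=r.get_obs(); print(n,o["time_s"],o["tcp_pos"].round(4),o["ft_force"].round(1),o["ft_torque"].round(3),o["opening"].round(4),o["gripper_force"],o["joints"][5].round(3))
r.movep([*K,.29],down(np.radians(6)))
r.move_straight([*K,.172],feed=.1); st("down")
r.close(30); st("closed")
q=np.array(r.get_obs()["joints"])
if abs(r.get_obs()["opening"]-.056)<.004:
    for k in range(4):
        q[5]-=np.radians(11.5); r.movej(q); st(k)
s=wrist(r); np.savez("w2.npz",**s)
cv2.imwrite("pics/w2.png",cv2.resize(s["color"][60:330,130:430,::-1],None,fx=2,fy=2,interpolation=cv2.INTER_CUBIC))
E
```

```text
mi 0.0365 89.3
mo 0.0524 90.5
nose 0.0341 144.3Traceback (most recent call last):
  File "<stdin>", line 9, in <module>
  File "<stdin>", line 7, in st
AttributeError: 'float' object has no attribute 'round'
```

```bash
cat >> h.py <<'E'
K=[.5937,.0078]
def st(r,n):
    o=r.get_obs(); print(n,round(o["time_s"],2),o["tcp_pos"].round(4),o["ft_force"].round(1),o["ft_torque"].round(3),round(o["opening"],4),round(o["gripper_force"],1),o["joints"][5].round(3)); return o
E
python3 - <<'E'
from workcell import r
from h import *
st(r,"down"); r.close(30); o=st(r,"closed")
q=np.array(o["joints"])
if abs(o["opening"]-.056)<.004:
    for k in range(3):
        q[5]-=np.radians(15.3); r.movej(q); st(r,k)
s=wrist(r); np.savez("w2.npz",**s)
cv2.imwrite("pics/w2.png",cv2.resize(s["color"][60:330,130:430,::-1],None,fx=2,fy=2,interpolation=cv2.INTER_CUBIC))
E
```

```text
down 4.47 [0.5941 0.0079 0.1727] [-0.8  1.1  0.4] [-0.002  0.031  0.038] 0.0855 0.0 2.904
closed 4.95 [0.5942 0.0078 0.1727] [-1.4  1.1  5. ] [ 0.176  0.169 -0.003] 0.0441 30.1 2.904
```

View pics/w2.png

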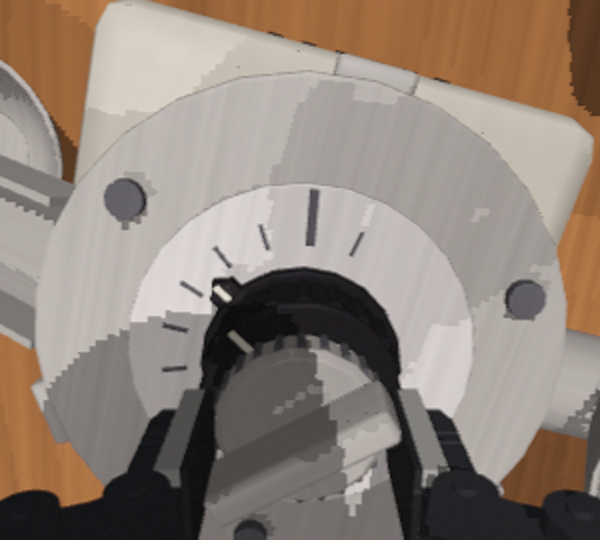

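The fingers closed to 44 mm, so they hold the lock ring rather than the knob: the tips sit higher than assumed. The picture shows the nose still at (225,292) and the long mark at (313,215). I won't turn anything. I'll open and go lower, watching the force and the clearance to the body.

```bash
python3 - <<'E'
from workcell import r
from h import *
s=dict(np.load("w2.npz")); o=r.get_obs()
y=Ro.from_quat(o["orientation"]).as_matrix()[:,1]; x=Ro.from_quat(o["orientation"]).as_matrix()[:,0]
for z in(.175,.18,.185,.19,.195,.2):
  for xo in (.011,):
    out=[]
    for d in(-.028,-.022,.022,.028):
        X=s["R"]@(np.array([*o["tcp_pos"][:2],z])+d*y+xo*x)+s["t"]; out+=[round(2*(X[0]/X[2]*s["fx"]+s["cx"]-130)),round(2*(X[1]/X[2]*s["fy"]+s["cy"]-60))]
    print(z,out)
# depth on the pads (z of tool-tip pixels), crop coords
for u,v in((195,395),(195,410),(185,440),(412,395),(420,420),(430,450),(150,430),(330,470),(390,400),(290,350)):
    U,V=130+u/2,60+v/2; d=s["z_map"][int(V),int(U)]
    P=s["R"].T@(np.array([(U-s["cx"])/s["fx"],(V-s["cy"])/s["fy"],1])*d-s["t"]); P-=[*o["tcp_pos"][:2],0]; print((u,v),"along y",(P@y).round(4),"along x",(P@x).round(4),"z",P[2].round(4))
E
```

```text
0.175 [205, 337, 226, 337, 375, 337, 396, 337]
0.18 [203, 343, 224, 343, 377, 343, 398, 343]
0.185 [200, 351, 222, 351, 379, 350, 401, 350]
0.19 [197, 358, 220, 358, 382, 358, 404, 358]
0.195 [195, 366, 217, 366, 384, 366, 407, 366]
0.2 [191, 374, 215, 374, 387, 374, 410, 374]
(195, 395) along y -0.0253 along x 0.0102 z 0.2099
(195, 410) along y -0.0236 along x 0.0116 z 0.2196
(185, 440) along y -0.0238 along x 0.0113 z 0.2318
(412, 395) along y 0.0269 along x 0.0109 z 0.2112
(420, 420) along y 0.0266 along x 0.0109 z 0.2229
(430, 450) along y 0.0266 along x 0.0105 z 0.2344
(150, 430) along y -0.034 along x 0.0068 z 0.2202
(330, 470) along y 0.0067 along x 0.0003 z 0.2264
(390, 400) along y 0.021 along x 0.0116 z 0.2151
(290, 350) along y -0.0023 along x 0.0209 z 0.2072
```

```bash
python3 - <<'E'
from workcell import r
from h import *
s=dict(np.load("w2.npz")); o=r.get_obs()
R=Ro.from_quat(o["orientation"]).as_matrix()
V,U=np.mgrid[0:420,0:560]; d=s["z_map"]
C=np.stack([(U-s["cx"])/s["fx"]*d,(V-s["cy"])/s["fy"]*d,d],-1)-s["t"]
P=C@s["R"]-[*o["tcp_pos"][:2],0]; a=P@R[:,0]; b=P@R[:,1]; z=P[...,2]
for lo,hi in((-.045,-.036),(-.036,-.029),(-.029,-.0215),(.0215,.029),(.029,.036),(.036,.045)):
    m=(d>0)&(b>lo)&(b<hi)&(abs(a-.0105)<.004)
    print(lo,hi,np.histogram(z[m],bins=np.arange(.16,.25,.006))[0])
m=(d>0)&(abs(b)<.04)&(abs(a)<.04)&(z>.172)&(z<.2);print(np.hypot(a,b)[m].max())
E
```

```text
-0.045 -0.036 [164   0   0   0   0   0   0   0   0   0   0   0   0   0]
-0.036 -0.029 [128   2   0   0   0   0   0   0  26  61  65  71  60  17]
-0.029 -0.0215 [ 14  51  12  12  70  41   0  11  91 113 120 139 162 218]
0.0215 0.029 [ 11  39  10   9  74  48   0   4  90 102 121 142 151 220]
0.029 0.036 [128   9   0   0   0   0   0   0  25  63  68  82  58  17]
0.036 0.045 [166   0   0   0   0   0   0   0   0   0   0   0   0   0]
0.030376741766861625
```

```bash
python3 - <<'E'
from h import *
for f in("w1","w2"):
    s=dict(np.load(f+".npz")); 
    from workcell import r
    M=r.snapshot("wrist")["mount"] if f=="w1" else M
    V,U=np.mgrid[0:420,0:560]; d=s["z_map"]
    C=np.stack([(U-s["cx"])/s["fx"]*d,(V-s["cy"])/s["fy"]*d,d],-1)@M[:3,:3].T+M[:3,3]
    m=(d>0)&(C[...,2]<-.02)&(abs(C[...,0])<.03)&(abs(C[...,1])<.065)&(abs(C[...,1])>.02)
    print(f,"tool z of finger pixels",np.percentile(C[...,2][m],[0.5,50,99,100]))
    for lo in np.arange(-.06,.06,.01):
        k=(d>0)&(d<.22)&(C[...,1]>lo)&(C[...,1]<lo+.01)&(abs(C[...,0])<.03)
        if k.any(): print(round(lo,2),C[...,2][k].max().round(4),C[...,0][k].max().round(4))
print(d.min(),(d==0).sum())
E
```

```text
w1 tool z of finger pixels [-0.12295391 -0.09849638 -0.04716632 -0.04191038]
-0.06 -0.0488 0.0145
-0.05 -0.0419 0.0177
-0.04 -0.0903 0.0182
-0.03 -0.1023 0.0191
-0.02 -0.1007 0.0208
-0.01 -0.1012 0.0128
0.0 -0.1012 0.0125
0.01 -0.1003 0.0208
0.02 -0.1022 0.0199
0.03 -0.0905 0.0184
0.04 -0.042 0.0176
0.05 -0.0479 0.0145
w2 tool z of finger pixels [-0.12105206 -0.09655511 -0.03909748 -0.02565166]
-0.06 0.0145 0.03
-0.05 0.0139 0.03
-0.04 0.0114 0.03
-0.03 0.0114 0.03
-0.02 0.0109 0.03
-0.01 0.011 0.03
0.0 0.0103 0.03
0.01 0.0111 0.0299
0.02 0.0115 0.0299
0.03 0.0116 0.03
0.04 0.014 0.0299
0.05 0.0142 0.0299
0.0 964
```

The depth image settles it. The real finger ends stand 31 mm behind the reported TCP at this opening, 42 mm when open, and the body at 100 mm. So the reported TCP lies about 29 mm beyond the real tips. For tips at z ≈ 0.1745 on the knob I command TCP z ≈ 0.1415, which leaves the body at 0.241, above the bar.

```bash
python3 - <<'E'
from workcell import r
from h import *
r.let_go()
for z in(.155,.1415):
    r.move_straight([*K,z],feed=.05); o=st(r,"down")
    if abs(o["ft_force"][2])>8: raise SystemExit
r.close(40); o=st(r,"closed")
q=np.array(o["joints"])
if abs(o["opening"]-.056)<.003:
    for k in range(3):
        q[5]-=np.radians(15.3); r.movej(q); st(r,k)
s=wrist(r); np.savez("w3.npz",**s)
cv2.imwrite("pics/w3.png",cv2.resize(s["color"][60:330,130:430,::-1],None,fx=2,fy=2,interpolation=cv2.INTER_CUBIC))
E
```

```text
down 6.03 [0.5935 0.0077 0.1546] [-0.  -0.  -0.8] [ 0.007 -0.019 -0.012] 0.0856 0.0 2.904
down 6.45 [0.5935 0.0077 0.1411] [0.5 0.2 0.7] [ 0.011  0.01  -0.008] 0.0849 0.0 2.904
closed 6.84 [0.5942 0.0078 0.1422] [ 0.1 -0.1  4.6] [ 0.087  0.134 -0.044] 0.0542 42.2 2.904
0 7.21 [0.5943 0.0079 0.1422] [0.4 0.  0.6] [-0.038 -0.272 -0.132] 0.0547 42.4 2.641
1 7.58 [0.5943 0.0079 0.1422] [1.4 0.7 0.2] [-0.127 -0.557 -0.137] 0.0542 42.4 2.377
2 7.94 [0.5944 0.0078 0.1422] [ 2.7 -0.5  0.3] [-0.358 -0.88  -0.117] 0.0545 42.3 2.11
```

View pics/w3.png

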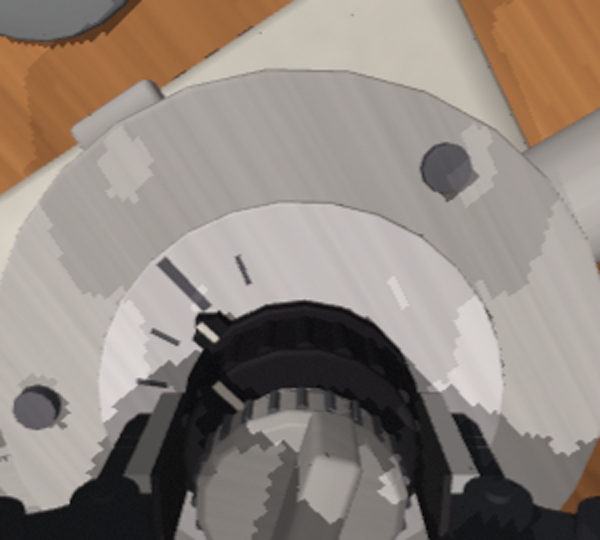

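The knob turned: the z moment of about −0.12 N m matches its friction. The nose stripe is now at (207,333), the stripe on the knob's top edge at (228,397), and the long mark runs from (163,262) to (208,305). The nose still has a little to go.

```bash
cat >> h.py <<'E'
def angs(s,pts,crop):
    for n,u,v,z in pts:
        d=ray(s,crop[0]+u/crop[2],crop[1]+v/crop[2],z)[:2]-K; print(n,np.hypot(*d).round(4),np.degrees(np.arctan2(d[1],d[0])).round(1))
E
python3 - <<'E'
from h import *
s=dict(np.load("w3.npz"))
angs(s,[("mi",208,305,.1635),("mo",163,262,.1635),("nose stripe",207,333,.171),("top stripe",228,397,.19),("nosetip",199,322,.168),("tick-20",238,257,.1635),("tick-20i",247,283,.1635)],(130,60,2))
cv2.imwrite("pics/w3c.png",cv2.resize(s["color"][180:270,200:290,::-1],(630,630),interpolation=cv2.INTER_CUBIC))
s=dict(np.load("w2.npz"))
angs(s,[("mi",311,244,.1635),("mo",315,190,.1635),("nose stripe",222,293,.171),("top stripe",240,342,.19)],(130,60,2))
E
```

```text
mi 0.0364 90.0
mo 0.052 91.1
nose stripe 0.0324 94.5
top stripe 0.0221 95.3
nosetip 0.0354 95.3
tick-20 0.0435 70.7
tick-20i 0.0364 71.4
mi 0.0364 90.2
mo 0.0526 90.8
nose stripe 0.0324 140.2
top stripe 0.0223 141.3
```

View pics/w3c.png

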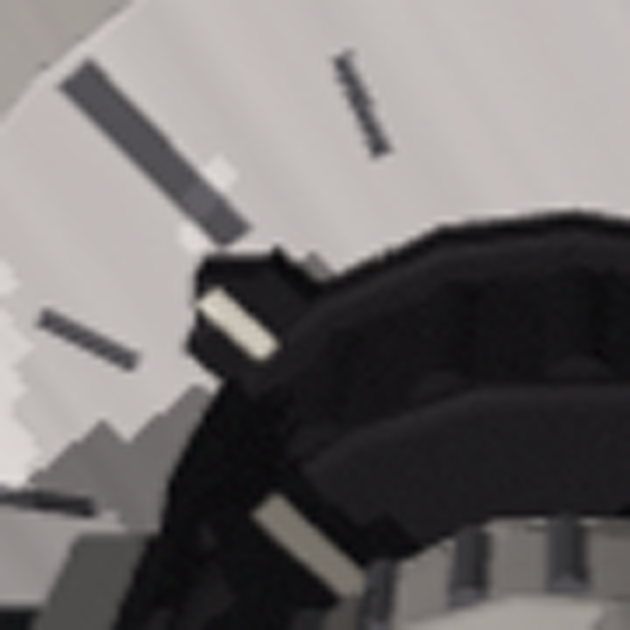

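```bash
python3 - <<'E'
from workcell import r
from h import *
q=np.array(r.get_obs()["joints"]); q[5]-=np.radians(4.2); r.movej(q); r.wait(.2); st(r,"turned")
s=wrist(r); np.savez("w4.npz",**s)
cv2.imwrite("pics/w4.png",cv2.resize(s["color"][180:270,180:290,::-1],None,fx=7,fy=6.5,interpolation=cv2.INTER_CUBIC))
E
```

```text
turned 8.44 [0.5945 0.0078 0.1422] [ 0.9 -0.8  0.1] [-0.39  -0.695  0.132] 0.0544 43.4 2.039
```

View pics/w4.png

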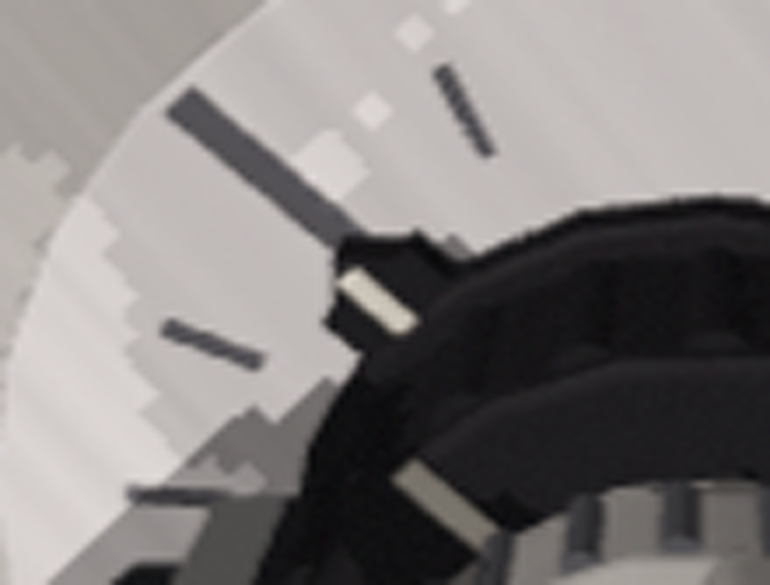

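The nose stripe is at (377,300), the top stripe at (445,505), and the long mark runs from (183,103) to (343,240).

```bash
python3 - <<'E'
from workcell import r
from h import *
s=dict(np.load("w4.npz"))
P=[("mi",343,237,.1635),("mo",185,103,.1635),("nose stripe",377,300,.171),("top stripe",445,505,.19),("nosetip",334,285,.168)]
angs(s,[(n,u/7,v/6.5,z) for n,u,v,z in P],(180,180,1))
E
```

```text
mi 0.0366 91.2
mo 0.0521 91.0
nose stripe 0.0325 89.8
top stripe 0.0225 90.6
nosetip 0.035 93.9
```

The nose is at about 90.4° and the mark at about 91°, so it is on the mark. Next I'll release, rise, and measure the bar angle from the depth image.

```bash
cat >> h.py <<'E'
def barang(s):
    V,U=np.mgrid[0:420,0:560]; d=s["z_map"]
    C=np.stack([(U-s["cx"])/s["fx"]*d,(V-s["cy"])/s["fy"]*d,d],-1)-s["t"]; P=C@s["R"]
    m=(d>0)&(P[...,2]>.217)&(P[...,2]<.231)&(np.hypot(P[...,0]-K[0],P[...,1]-K[1])<.03)
    (c,w,a)=cv2.minAreaRect((P[m][:,:2]*1000).astype(np.float32)); 
    if w[0]<w[1]: a+=90
    print("bar centre",c,"size",w,"angle",a%180,"top",np.percentile(P[m][:,2],90)); return a%180
E
python3 - <<'E'
from workcell import r
from h import *
r.let_go(); st(r,"open")
r.move_straight([*K,.205],feed=.08)
s=wrist(r); np.savez("w5.npz",**s); a=barang(s); st(r,"up")
P=s["R"]@np.array([*K,.2264])+s["t"]; print(P)
E
```

```text
open 8.91 [0.5943 0.0079 0.1422] [ 0.3 -0.7  0.7] [-0.037 -0.004 -0.007] 0.0853 0.0 2.037
bar centre (594.5208740234375, 7.505466461181641) size (48.29779815673828, 9.246565818786621) angle 34.91989517211914 top 0.22713401881755207
up 9.89 [0.5933 0.0077 0.2043] [-0.5  0.5  0. ] [ 0.004 -0.023 -0.04 ] 0.0854 0.0 2.036
[1.42676424e-04 2.92354937e-02 1.67331431e-01]
```

The bar is clear: 48.3 × 9.2 mm at 34.9°, top at 0.227. I'll grip it across (closing axis −55°) with tips just above the ring, then turn in small steps while watching the moment.

```bash
python3 - <<'E'
from workcell import r
from h import *
C=[.5942,.0077]; a=np.radians(34.9-90)
r.movep([*C,.215],down(a)); r.move_straight([*C,.183],feed=.06); st(r,"down")
r.close(100); o=st(r,"closed")
if abs(o["opening"]-.009)>.004: raise SystemExit
p=o["tcp_pos"].copy(); z0=p[2]; m0=o["ft_torque"][2]; t=0
C=p[:2]
for k in range(60):
    t+=.035; r.movep([*C,z0-.0028*t],down(a-t)); r.wait(.05)
    o=r.get_obs(); m=o["ft_torque"][2]-m0
    print(k,round(t,3),round(o["time_s"],2),"mz",round(m,3),"t6",round(o["tau"][5],3),o["ft_force"].round(1),o["ft_torque"][:2].round(2))
    if abs(m)>.2: break
st(r,"end")
E
```

```text
down 10.88 [0.5944 0.0077 0.183 ] [-0.3 -1.  -0.4] [0.03  0.018 0.003] 0.0852 0.0 1.838
closed 11.58 [0.5943 0.0076 0.1834] [-2.   0.1  3.1] [-0.025  0.434 -0.086] 0.0062 99.4 1.838
0 0.035 11.88 mz 0.044 t6 -0.026 [-0.6 -0.2  1.1] [0.01 0.27]
1 0.07 12.18 mz 0.075 t6 -0.019 [-0.7 -0.2  2.2] [0.11 0.3 ]
2 0.105 12.48 mz 0.052 t6 -0.016 [-1.5  0.4  2.6] [0.03 0.31]
3 0.14 12.78 mz 0.07 t6 -0.016 [-1.   0.7  1.2] [0.06 0.34]
4 0.175 13.08 mz 0.018 t6 -0.016 [-1.9  0.5  1.4] [0.02 0.38]
5 0.21 13.38 mz 0.023 t6 -0.016 [-1.5 -0.5  1.7] [-0.05  0.35]
6 0.245 13.68 mz -0.007 t6 -0.016 [-1.6 -0.4  2. ] [-0.02  0.34]
7 0.28 13.98 mz 0.036 t6 -0.016 [-1.2 -1.1  2.6] [-0.03  0.3 ]
8 0.315 14.28 mz -0.003 t6 -0.016 [-0.9 -0.9  1.8] [-0.08  0.33]
9 0.35 14.58 mz 0.037 t6 -0.016 [-0.9 -0.5  1.2] [-0.14  0.37]
10 0.385 14.88 mz 0.015 t6 -0.016 [-0.4 -0.5  1.8] [-0.17  0.32]
11 0.42 15.18 mz 0.029 t6 -0.016 [-1.4 -0.3  2. ] [-0.23  0.34]
12 0.455 15.48 mz 0.076 t6 -0.016 [-1.6 -1.6  2.7] [-0.27  0.27]
13 0.49 15.78 mz 0.013 t6 -0.016 [-0.5 -0.6  1.9] [-0.33  0.3 ]
14 0.525 16.08 mz 0.079 t6 -0.016 
[... 902 characters left out ...]
 [ 0.1 -3.   2. ] [-1.19  0.21]
29 1.05 20.58 mz 0.018 t6 -0.017 [-0.7 -3.5  1.6] [-1.28  0.14]
30 1.085 20.88 mz 0.027 t6 -0.017 [-0.4 -3.8  2.3] [-1.32  0.23]
31 1.12 21.18 mz 0.045 t6 -0.017 [-1.2 -2.9  1.4] [-1.36  0.19]
32 1.155 21.48 mz 0.046 t6 -0.017 [-0.5 -3.5  2.7] [-1.49  0.18]
33 1.19 21.78 mz 0.036 t6 0.002 [-0.8 -4.5  0.9] [-1.49  0.27]
34 1.225 22.08 mz 0.065 t6 -0.002 [-2.2 -4.2  1.9] [-1.54  0.42]
35 1.26 22.38 mz 0.139 t6 -0.044 [-2.1 -3.4  3.6] [-1.58  0.58]
36 1.295 22.68 mz 0.127 t6 -0.094 [-2.6 -4.6  5.7] [-1.56  0.84]
37 1.33 22.98 mz 0.201 t6 -0.133 [-3.4 -3.6  5.1] [-1.58  0.93]
end 22.98 [0.5943 0.0076 0.1799] [-3.4 -3.6  5.1] [-1.575  0.927  0.115] 0.0067 99.8 0.51
```

The joint-6 torque gives a clean signal. Contact came at about 1.23 rad and the torque climbs at about 1.3 N m/rad. I'll continue in finer steps to about 0.5 N m.

```bash
python3 - <<'E'
from workcell import r
from h import *
o=r.get_obs(); C=np.array([.5943,.0076]); z0=.1834-.0028*1.33; a=np.radians(34.9-90)-1.33; t=0
for k in range(20):
    t+=.022; r.movep([*C,z0-.0028*t],down(a-t)); v=[]
    for _ in range(4):
        r.wait(.03); o=r.get_obs(); v.append([o["ft_torque"][2]+.05,o["tau"][5]])
    m,t6=np.mean(v,0); print(k,round(1.33+t,3),round(o["time_s"],2),"mz",m.round(3),"t6",t6.round(3),o["ft_force"].round(1),round(o["opening"],4))
    if -t6>.46 or m>.5: break
E
```

```text
0 1.352 23.37 mz 0.258 t6 -0.22 [-2.5 -3.7  4.9] 0.0062
1 1.374 23.75 mz 0.279 t6 -0.256 [-2.2 -4.6  5.2] 0.0063
2 1.396 24.13 mz 0.32 t6 -0.286 [-2.1 -3.7  7.3] 0.0063
3 1.418 24.52 mz 0.37 t6 -0.339 [-2.2 -4.5  7. ] 0.0062
4 1.44 24.9 mz 0.377 t6 -0.317 [-2.7 -4.5  6.3] 0.006
5 1.462 25.28 mz 0.461 t6 -0.41 [-3.3 -3.9  8. ] 0.0062
6 1.484 25.67 mz 0.52 t6 -0.483 [-4.3 -4.8  7. ] 0.0063
```

Both signals read about 0.48–0.5 N m, so the ring is tight. I'll release, rise, and check the pointer with the camera on the mark's side.

```bash
python3 - <<'E'
from workcell import r
from h import *
r.let_go(); st(r,"open")
r.move_straight([.5943,.0076,.23],feed=.1)
s=wrist(r); print(34.9-np.degrees(1.484)+180); barang(s)
r.movep([*K,.24],down(0)); r.wait(.2)
s=wrist(r); np.savez("w6.npz",**s); st(r,"look"); barang(s)
X=s["R"]@np.array([.5937,.035,.168])+s["t"]; u,v=X[:2]/X[2]*s["fx"]+[s["cx"],s["cy"]]; u,v=int(u),int(v); print(u-50,v-45)
cv2.imwrite("pics/w6.png",cv2.resize(s["color"][v-45:v+45,u-50:u+50,::-1],None,fx=6,fy=6,interpolation=cv2.INTER_CUBIC))
E
```

```text
open 26.41 [0.5943 0.0076 0.1792] [0.5 0.7 1.1] [-0.031  0.009  0.014] 0.0853 0.0 0.355
129.87306320258583
bar centre (594.1788330078125, 6.838294982910156) size (8.970378875732422, 47.72216796875) angle 131.42830276489258 top 0.22336824960430038
look 29.46 [0.5937 0.0078 0.24  ] [-0.2 -0.  -0.5] [0.035 0.008 0.058] 0.0856 0.0 2.799
bar centre (594.3115844726562, 7.588800430297852) size (9.482836723327637, 48.102684020996094) angle 131.39793395996094 top 0.22341002928285075
230 129
```

View pics/w6.png

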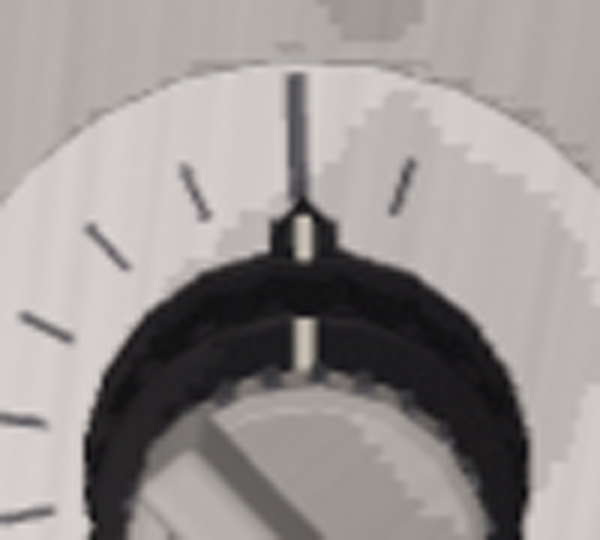

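The nose tip at (303,198) sits at the inner end of the long mark, at about (300,198), roughly 0.5° off. The bar stayed where it was left, at 131.4°, having come down 3.7 mm. The arm is clear, so I'm handing in.

```bash
python3 -c "
from workcell import r
print(r.job_done())"
```

```text
the job is handed in; nothing more can be done
None
```

The job is handed in: the pointer rests on the long mark, within about 0.5° in the last picture, the lock ring was tightened to about 0.5 N m and let go, and the arm stands clear after about 30 s; an early mis-grip closed briefly on the lock ring, but I saw it before turning anything.

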